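# Pack and secure the ward delivery case

## Robot

A 7-joint arm with a two-finger parallel gripper is mounted at the origin on the work surface. World frame = base frame: x ahead of the robot, y to its left, z up, the work surface at z = 0. Lengths are in mm, angles in rad, forces in N, time in s.
With the tool pointing down it reaches from about 425 to 950 mm from the base axis. Payload 4.7 kg.
Tool frame: the origin (TCP) lies on the centre line of the jaws, within the pads' length; the fingertips stand 8 mm ahead of it and the grasp point (between the pads) lies 11 mm behind it (bot.tips_ahead is the z of the fingertips in the tool frame, in mm); z points along the fingers, y is the line along which they close (so a half turn about z gives the same grasp; the last joint's range is limited). The gripper opens to 87 mm and grips with 3 to 60 N. Pads are 19 mm wide; open, the fingers measure 117 mm over their backs; the gripper's body (75 mm by 190 mm) begins 51 mm behind the grasp point.
Start: joints at [-1.303, 0.469, -0.049, 1.532, 0.024, 1.141, -0.082], TCP at [197.37, 645.518, 230.573] pointing down, gripper open.
Joint ranges: [-2.59, 2.59], [-0.33, 1.99], [-1.39, 1.29], [0.1, 2.45], [-1.04, 4.18], [0.21, 1.99], [-2.66, 2.66]. Speed limits (rad/s): [2.57, 2.57, 3.14, 3.14, 3.14, 3.14, 3.14].

## Interface

Orientations are given as [roll, pitch, yaw] about the fixed x, y, z axes, in that order (R = Rz(yaw) Ry(pitch) Rx(roll)).
In Python, from bench import bot gives the robot as it stands.
- The arm moves only by the tool servo_tool, never from a script. Its argument "deltas" is a list of rows, each a list of 3 entries, a list of its own where there are three numbers: the opening, from 0 (shut) to 1 (fully open), then the shift along the tool's x, y, z in m, then the turn, a rotation vector about the tool's x, y, z in rad. In form: [[hand, [x, y, z], [rx, ry, rz]], ...]. A call has 1 to 10 rows; each row shifts and turns the commanded pose from where the row before left it, along the tool's axes as they then stand; what a row does not reach is not made up. A row lasts 1/10 s, in which the tool goes at most 50 mm and 8.59 degrees, less where a joint would pass 70% of its speed; a pose out of reach is approached as far as the arm can. A call is refused whole if a number of a shift passes 0.05 or a number of a turn 0.15, either way. A call with a gripper value outside its range is refused whole. The fingers move at their own pace and stop on an object; "grip_force" is the grip in N (left out, the last holds). Time passes only in rows, so rows that do not move let the fingers close. It gives the time, the measured TCP pose, the force, the opening and the grip force at its end, in the units of the state.
- bot.observe(): the state, without advancing time (a new reading comes with each control period).
- bot.grab_frame(name): name is "scene" or "top" or "wrist"; returns a dict with "image" (384x512x3 uint8, blue, green, red), "fx", "fy", "cx", "cy" (pixels), "world_from_camera" (4x4, takes a point from camera to world coordinates). Camera axes: x right, y down, z forward; pixel columns grow to the right and rows downward; lengths in mm; the calibration is good to about 2 mm. A picture is of the moment at which its call begins. There is no depth.
- bot.hand_in(): hands the job in; it is judged then, once.
Trained networks look in a picture, given as the dict that the camera call returned (one of the last four; its "shot" number tells which), for a name from the list of things; names that differ only in an ending like _2 or _b are one class to them, and where a whole thing is asked for, a point or a joint stands for the part that bears it (a point fixed in the world has none). Each returns a list of dicts, best first, with "conf" (0 to 1); they miss things now and then, are a little off and sometimes report something else, mostly with a low value. They report only what shows in the picture. A call takes as long as a camera call. They do not tell look-alikes from the thing itself.
- bot.outline_of(label, picture): "region" (384x512 bool, what is visible of it) and "box" ([centre column, centre row, width, height] in pixels, round what is visible of it).
The state is a dict: "time_s": time; "joint_positions": joint angles; "joint_vel": joint speeds; "joint_torque": joint torques, N m; "tool_pos": TCP position; "ee_rot": TCP orientation; "force": force on the tool from outside, world axes, zero at the start; "moment": the same for the moment, N m; "width": finger opening in mm; "grasp_force": force on a finger pad.
Only numpy, scipy, OpenCV 4.12 (cv2) and the standard library are available. Lean on these libraries where they do the work, as an engineer would, in place of code of your own. Each camera call takes 0.05 s, during which the arm holds its last target. There are 200 camera calls.

## Task

Get the ward delivery case ready to go: first take the empty aluminium tin out of the case and set it down on the steel tray, then pack every blue square vial from the sloped bin into the case in any order, leaving the amber one in the bin. When all are in, swing the clear lid fully shut and only then turn the red turnbutton squarely across it; do not knock over the dropper bottle.

Things in the scene. Friction and masses are not known exactly. Their poses are not given: they have to be found in the camera images.
- vial1: blue square-bodied pill vial lying on its side: body 32 x 32 x 52 mm, round white cap on one end (28 mm across, 20 mm long), 72 mm overall, about 45 g. Origin: middle of its overall length, on its long axis, which is its x axis, towards the cap; the square body reaches from x = -36 to +16 mm, flat sides facing y and z. Starts in a compartment of the bin; 3 to 5 of the 5 are present
- vial2: blue square-bodied pill vial lying on its side: body 32 x 32 x 52 mm, round white cap on one end (28 mm across, 20 mm long), 72 mm overall, about 45 g. Origin: middle of its overall length, on its long axis, which is its x axis, towards the cap; the square body reaches from x = -36 to +16 mm, flat sides facing y and z. Starts in a compartment of the bin; 3 to 5 of the 5 are present
- vial3: blue square-bodied pill vial lying on its side: body 32 x 32 x 52 mm, round white cap on one end (28 mm across, 20 mm long), 72 mm overall, about 45 g. Origin: middle of its overall length, on its long axis, which is its x axis, towards the cap; the square body reaches from x = -36 to +16 mm, flat sides facing y and z. Starts in a compartment of the bin; 3 to 5 of the 5 are present
- vial4: blue square-bodied pill vial lying on its side: body 32 x 32 x 52 mm, round white cap on one end (28 mm across, 20 mm long), 72 mm overall, about 45 g. Origin: middle of its overall length, on its long axis, which is its x axis, towards the cap; the square body reaches from x = -36 to +16 mm, flat sides facing y and z. Starts in a compartment of the bin; 3 to 5 of the 5 are present
- vial5: blue square-bodied pill vial lying on its side: body 32 x 32 x 52 mm, round white cap on one end (28 mm across, 20 mm long), 72 mm overall, about 45 g. Origin: middle of its overall length, on its long axis, which is its x axis, towards the cap; the square body reaches from x = -36 to +16 mm, flat sides facing y and z. Starts in a compartment of the bin; 3 to 5 of the 5 are present
- amber: amber vial, same make, size and axes as the blue vials. It starts in a near-row compartment of the bin and stays there
- bin: fixed white open bin, 200 (x) by 250 mm (y). Its floor rises 10 degrees (0.18 rad) towards its +x. Six compartments, two along x by three along y, each about 93 x 77 mm, a vial along the slope in each, cap end higher. Walls and dividers only 12 mm high, so vials stand 20 mm proud. Origin: centre of its underside; inner floor 26 mm up in the near row, 44 mm in the far row
- case: fixed grey open case, 180 (x) by 250 (y) by 75 mm high, walls and floor 5 mm (inside 170 x 240 x 70 mm). Origin: centre of its underside. Bin and case stand left and right of the tray, sides vary. Lid hinged on its far (+x) rim; turnbutton on a block at the middle of its near (-x) side
- lid (a joint): clear lid with blue rim, 180 x 250 mm, 8 mm thick. 0 = fully shut, grows opening, to 1.95; starts wide open, leaning back (1.75 to 1.9). Stiff hinge (0.25 N m friction): stays where left, 3 N near the free edge moves it. On the outer (upper) face, 130 mm from the hinge, in the middle, a blue tab 12 x 50 mm stands 20 mm proud; the rest of that face is flat
- lid_hinge (a point): middle of the lid's hinge axis, which runs along the case's y, at x = +90, z = 75 mm in the case's frame, in the plane of the lid's inner face
- lid_edge (a point): middle of the lid's free edge, 180 mm from the hinge, mid-thickness
- turnbutton (a joint): red bar 72 x 14 mm, 22 mm high, turning level about a vertical pivot at its middle, 90 to 112 mm above the table (7 mm above the shut lid). 0 = parked along the case's y, clear of the lid; grows clockwise seen from above to its stop at 1.57 = along the case's x, one end over the lid. Starts at 0 to 0.3; friction 0.06 N m, stays where left
- turnbutton_pivot (a point): the turnbutton's pivot, at mid-height of the bar (101 mm above the table); x = -103, y = 0 mm in the case's frame
- tin: round closed aluminium tin, 60 mm across, 30 mm high, about 50 g. Origin: centre of its underside, z axis along the tin's axis. Starts standing flat on the case's floor
- tray: fixed brushed steel tray, 140 (x) by 104 mm (y), rim 12 mm high, floor and rim 3 mm thick, between the bin and the case. Origin: centre of its underside
- dropper: amber glass dropper bottle, 42 mm across, 102 mm tall, standing beyond the tray; not to be knocked over. Origin: centre of its underside, z axis up
Not all that is in view belongs to the job. Several things have the shape of the tray; the one meant has the colours described above.

How it is judged (in metres and radians):
On the way, in this order (a step that is already met when the one before it is completed fails the run):
1. the tin is out of the case and on the steel tray (x of tin in the frame of tray between -0.05 and 0.05 m and y of tin in the frame of tray between -0.04 and 0.04 m and z of tin in the frame of tray between -0.01 and 0.045 m and linear speed of tin below 0.05 m/s), for 0.2 s.
2. every blue vial is in the case (x of vial1 in the frame of case between -0.086 and 0.086 m and y of vial1 in the frame of case between -0.121 and 0.121 m and z of vial1 in the frame of case between 0 and 0.075 m and linear speed of each of vial1, vial2, vial3, vial4, vial5 below 0.05 m/s and x of vial2 in the frame of case between -0.086 and 0.086 m and y of vial2 in the frame of case between -0.121 and 0.121 m and z of vial2 in the frame of case between 0 and 0.075 m and x of vial3 in the frame of case between -0.086 and 0.086 m and y of vial3 in the frame of case between -0.121 and 0.121 m and z of vial3 in the frame of case between 0 and 0.075 m and x of vial4 in the frame of case between -0.086 and 0.086 m and y of vial4 in the frame of case between -0.121 and 0.121 m and z of vial4 in the frame of case between 0 and 0.075 m and x of vial5 in the frame of case between -0.086 and 0.086 m and y of vial5 in the frame of case between -0.121 and 0.121 m and z of vial5 in the frame of case between 0 and 0.075 m), for 0.2 s.
3. the lid is shut (value of joint lid below 0.06 rad), for 0.2 s.
4. the turnbutton is turned across the shut lid (value of joint lid below 0.06 rad and value of joint turnbutton above 1.35 rad), for 0.2 s.
At the end, for the whole second after the job is handed in: Every blue vial present lies inside the case (centre within its walls and below 75 mm), the tin is on the tray (centre within 50 mm along and 40 mm across of the tray's centre), the lid is shut (under 0.06 rad), the turnbutton is across it (over 1.35 rad), the amber vial is in the bin, all at rest (all of step 1 and all of step 2 and all of step 4 and x of amber in the frame of bin between -0.105 and 0.105 m and y of amber in the frame of bin between -0.13 and 0.13 m and z of amber in the frame of bin between 0.02 and 0.11 m and velocity of joint lid below 0.1 rad/s and linear speed of amber below 0.05 m/s); the robot touches nothing.
It fails at once if the dropper bottle is knocked over (angle between dropper's own z axis and vertical above 0.7 rad).
Of vial1, vial2, vial3, vial4, vial5 only 3 to 5 are there at a start; the rules pass over those that are not, and their reading is None.
At some moment in a run one of vial1, vial2, vial3, vial4, vial5 may be knocked a few centimetres aside while the robot is not near it.
Once in a run the grip may slacken for a moment while it holds something.
It also fails if it takes over 210 s, if anything falls off the work surface, if the arm or the gripper's body presses on something with over 40 N, if the wrist force passes 120 N, or if a joint passes its speed limit or range.

## Working session

There is one attempt and no reset: what is moved stays moved. The work goes in short steps, Python scripts to look and compute and a tool call to move; the robot and the scene stay as the last step left them, time stands still between calls to the robot, and variables do not carry over. Pictures are saved under pics/ and viewed, at most 14 in all, crops included, and the job is handed in when it is done.

Besides the shell and the picture viewer there is one more tool, called after "Emit:" as name(argument=value, ...) on one line, values as JSON. servo_tool: Moves the arm, as the interface text tells. Its arguments: {"type":"object","properties":{"deltas":{"type":"array","items":{"type":"array"}},"grip_force":{"type":"number"}},"required":["deltas"]}

```bash
ls; mkdir -p pics; cat > h.py <<'E'
import numpy as np,cv2
from bench import bot
from scipy.spatial.transform import Rotation as R
def ray(f,u,v):
    T=np.array(f["world_from_camera"]);d=T[:3,:3]@np.array([(u-f["cx"])/f["fx"],(v-f["cy"])/f["fy"],1.]);return T[:3,3],d
def at(f,u,v,z):
    o,d=ray(f,u,v);return (o+d*(z-o[2])/d[2]).round(1)
def proj(f,p):
    T=np.linalg.inv(np.array(f["world_from_camera"]));q=T[:3,:3]@np.array(p,float)+T[:3,3];return [round(float(f["fx"]*q[0]/q[2]+f["cx"]),1),round(float(f["fy"]*q[1]/q[2]+f["cy"]),1)]
def st():
    s=bot.observe();print({k:np.round(s[k],3).tolist() for k in ("time_s","tool_pos","ee_rot","force","width","grasp_force","joint_positions")});return s
E
python3 - <<'E'
from h import *
s=st()
a=bot.grab_frame("scene");b=bot.grab_frame("top")
for n,f in(("scene",a),("top",b)):
    print(n,np.round(f["world_from_camera"],3).tolist(),f["fx"],f["cx"])
    cv2.imwrite(f"pics/{n}0.png",f["image"])
    for l in["vial1","amber","bin","case","lid","turnbutton","tin","tray","dropper"]:
        for r in bot.outline_of(l,f):
            print(l,round(r["conf"],2),np.round(r["box"],0).tolist(),[np.round(x,0).tolist() for x in cv2.minAreaRect(np.argwhere(r["region"])[:,::-1].astype(np.float32))])
E
```

```text
pics
{'time_s': 0.0, 'tool_pos': [197.225, 644.936, 229.491], 'ee_rot': [-3.14, 0.0, 2.845], 'force': [-0.112, -0.502, 0.116], 'width': 87.335, 'grasp_force': 0.0, 'joint_positions': [-1.303, 0.469, -0.049, 1.534, 0.024, 1.141, -0.082]}
scene [[-0.431, 0.745, -0.508, 1103.933], [0.902, 0.351, -0.25, 278.609], [-0.008, -0.567, -0.824, 1055.607], [0.0, 0.0, 0.0, 1.0]] 364.2328407011621 255.79119019420335
vial1 0.66 [337.0, 231.0, 101.0, 88.0] [[340.0, 226.0], [104.0, 75.0], 21.0]
vial1 0.59 [187.0, 163.0, 19.0, 18.0] [[187.0, 162.0], [11.0, 20.0], 45.0]
vial1 0.57 [210.0, 200.0, 23.0, 19.0] [[209.0, 198.0], [12.0, 23.0], 45.0]
vial1 0.45 [226.0, 180.0, 16.0, 20.0] [[227.0, 181.0], [12.0, 21.0], 45.0]
amber 0.72 [208.0, 169.0, 15.0, 17.0] [[207.0, 170.0], [11.0, 21.0], 45.0]
bin 0.96 [197.0, 186.0, 95.0, 72.0] [[196.0, 183.0], [80.0, 54.0], 28.0]
lid 0.6 [337.0, 243.0, 102.0, 48.0] [[334.0, 243.0], [103.0, 21.0], 19.0]
turnbutton 0.63 [348.0, 193.0, 20.0, 16.0] [[347.0, 194.0], [24.0, 8.0], 29.0]
tray 0.84 [232.0, 146.0, 39.0, 32.0] [[233.0, 144.0], [26.0, 36.0], 34.0]
tray 0.67 [264.0,
[... 942 characters left out ...]
.0], [111.0, 114.0], 88.0]
lid 0.57 [154.0, 143.0, 113.0, 37.0] [[154.0, 140.0], [35.0, 110.0], 88.0]
turnbutton 0.55 [165.0, 230.0, 33.0, 12.0] [[163.0, 228.0], [29.0, 8.0], 14.0]
tin 0.89 [169.0, 190.0, 26.0, 25.0] [[167.0, 188.0], [23.0, 22.0], 90.0]
tray 0.89 [260.0, 205.0, 40.0, 51.0] [[259.0, 204.0], [38.0, 50.0], 4.0]
tray 0.79 [332.0, 270.0, 39.0, 50.0] [[335.0, 271.0], [39.0, 51.0], 2.0]
tray 0.78 [161.0, 100.0, 49.0, 50.0] [[160.0, 100.0], [39.0, 51.0], 16.0]
tray 0.72 [142.0, 294.0, 42.0, 54.0] [[140.0, 292.0], [52.0, 38.0], 85.0]
dropper 0.75 [260.0, 204.0, 39.0, 52.0] [[259.0, 204.0], [38.0, 50.0], 5.0]
dropper 0.55 [269.0, 109.0, 10.0, 18.0] [[266.0, 109.0], [18.0, 13.0], 90.0]
```

```bash
python3 - <<'E'
import cv2
im=cv2.imread("pics/top0.png");cv2.imwrite("pics/topz.png",cv2.resize(im[75:325,90:410],None,fx=2.4,fy=2.4,interpolation=cv2.INTER_CUBIC))
im=cv2.imread("pics/scene0.png");cv2.imwrite("pics/scz.png",cv2.resize(im[130:350,140:430],None,fx=2.6,fy=2.6,interpolation=cv2.INTER_CUBIC))
E
```

```text
(no output)
```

View pics/topz.png

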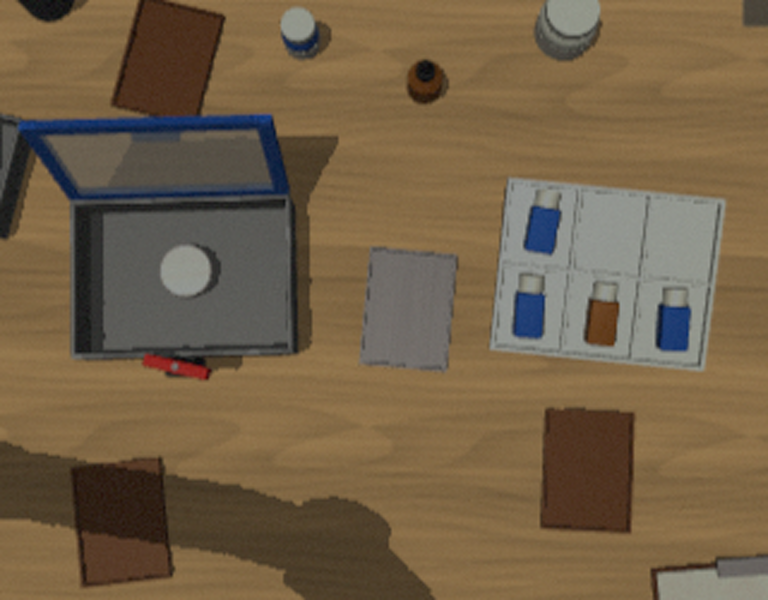

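View pics/scz.png

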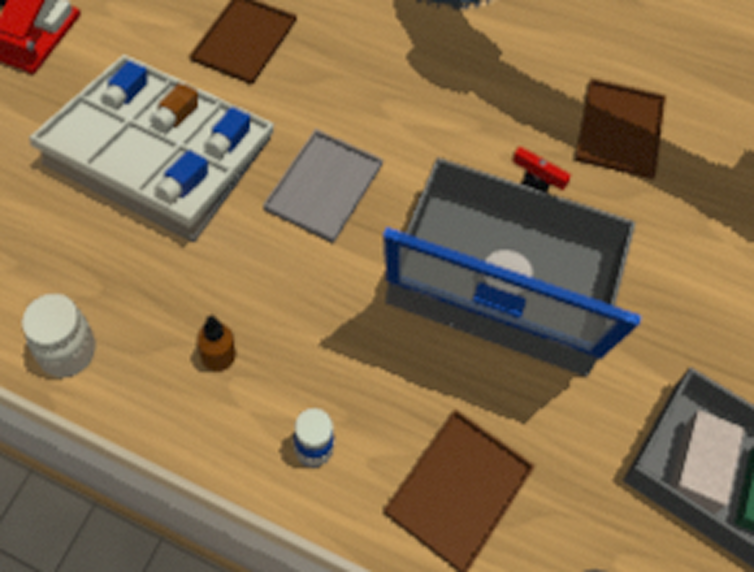

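Tray candidates are steel grey at (260,205), and brown look-alikes at (335,271), (160,100) and (140,292); I choose the grey one. The tin is the light disc at (168,188) inside the case, not the white jar at (327,85). The blue vials are at (316,167), (310,203) and (370,208), and the round blue/white bottle at (215,88) is not one. Amber is at (340,206).

```bash
python3 - <<'E'
from h import *
f=bot.grab_frame("top")
P=lambda c,z:at(f,c[0]/2.4+90,c[1]/2.4+75,z)
for n,cs,z in[("case",[(72,199),(293,198),(297,354),(72,357)],75),("tray",[(371,248),(457,255),(447,370),(362,363)],10),]:
    q=np.array([P(c,z) for c in cs]);print(n,q.tolist(),"mean",q.mean(0),[np.linalg.norm(q[i]-q[i-1]).round(0) for i in range(4)])
for c,z in zip([(509,180),(725,200),(705,369),(491,350)],[65,65,30,30]):print("bin",P(c,z))
im=f["image"];hsv=cv2.cvtColor(im,cv2.COLOR_BGR2HSV)
def blob(lab,z,lo,hi):
    for r in bot.outline_of(lab,f):
        u,v,w,h=[int(x) for x in r["box"]]
        if not(285<u<400 and 145<v<230):continue
        m=np.zeros(im.shape[:2],np.uint8);m[v-h//2-4:v+h//2+5,u-w//2-4:u+w//2+5]=1
        m&=(cv2.inRange(hsv,lo,hi)>0).astype(np.uint8)
        a=cv2.minAreaRect(np.argwhere(m>0)[:,::-1].astype(np.float32));b=cv2.boxPoints(a)
        print(lab,r["conf"],a[0],"body corners",[at(f,*p,z)[:2].tolist() for p in b],"c",at(f,*a[0],z))
blob("vial1",55,(100,120,40),(130,255,255))
blob("amber",55,(3,120,40),(18,255,255))
for r in bot.outline_of("tin",f):
    print("tin",r["conf"],at(f,*r["box"][:2],35),at(f,r["box"][0]+r["box"][2]/2,r["box"][1],35))
red=np.argwhere(cv2.inRange(hsv,(0,180,80),(4,255,255))>0)[:,::-1].astype(np.float32)
red=red[(red[:,0]>140)&(red[:,0]<185)&(red[:,1]>215)&(red[:,1]<240)]
a=cv2.minAreaRect(red);print("tb",a,at(f,*a[0],108),[at(f,*p,108)[:2].tolist() for p in cv2.boxPoints(a)])
E
```

```text
case [[590.1, 387.1, 75.0], [597.4, 136.0, 75.0], [420.6, 125.8, 75.0], [410.9, 378.4, 75.0]] mean [504.75  256.825  75.   ] [np.float64(179.0), np.float64(251.0), np.float64(177.0), np.float64(253.0)]
tray [[550.3, 47.7, 10.0], [544.4, -54.7, 10.0], [407.8, -45.7, 10.0], [413.6, 54.6, 10.0]] mean [4.79025e+02 4.75000e-01 1.00000e+01] [np.float64(137.0), np.float64(103.0), np.float64(137.0), np.float64(100.0)]
bin [ 625.9 -109.8   65. ]
bin [ 608.8 -357.    65. ]
bin [ 416.1 -344.1   30. ]
bin [432.  -95.5  30. ]
vial1 0.87 (315.6346130371094, 170.32693481445312) body corners [[550.0, -128.9], [599.5, -137.9], [593.9, -169.3], [544.4, -160.2]] c [ 571.9 -149.1   55. ]
vial1 0.6 (310.04827880859375, 205.9207000732422) body corners [[449.9, -118.0], [498.2, -121.2], [496.4, -152.4], [448.1, -149.1]] c [ 473.1 -135.2   55. ]
vial1 0.58 (370.2059020996094, 211.32350158691406) body corners [[438.7, -281.2], [487.9, -284.7], [486.1, -319.1], [436.9, -315.5]] c [ 462.3 -300.1   55. ]
amber 0.89 (340.484619140625, 209.1230926513672) body corners [[443.8, -199.8], [492.3, -205.3], [489.0, -237.7], [440.5, -232.1]] c [ 466.4 -218.7   55. ]
tin 0.93 [515.1 261.6  35. ] [515.8 231.1  35. ]
tb ((162.90589904785156, 227.4235076904297), (26.682449340820312, 5.423261642456055), 12.528807640075684) [403.5 255.8 108. ] [[403.3, 291.6], [417.2, 289.1], [403.8, 220.1], [389.9, 222.6]]
```

Emit:
servo_tool(deltas=[[1, [0, 0, 0], [0, 0, -0.112]], [1, [0, 0, 0], [0, 0, -0.112]], [1, [0, 0, 0], [0, 0, -0.112]], [1, [-0.0303, -0.0395, 0], [0, 0, 0]], [1, [-0.0303, -0.0395, 0], [0, 0, 0]], [1, [-0.0303, -0.0395, 0], [0, 0, 0]], [1, [-0.0303, -0.0395, 0], [0, 0, 0]], [1, [-0.0303, -0.0395, 0], [0, 0, 0]], [1, [-0.0303, -0.0395, 0], [0, 0, 0]], [1, [-0.0303, -0.0395, 0], [0, 0, 0]]])

```text
time_s: 2.2
tool_pos: [421.3, 375.9, 230.9]
ee_rot: [3.141, 0.001, -3.102]
force: [0.4, 1.2, -0.9]
width: 86.8
grasp_force: 0.0
```

Emit:
servo_tool(deltas=[[1, [-0.0303, -0.0395, 0], [0, 0, 0]], [1, [-0.0303, -0.0395, 0], [0, 0, 0]], [1, [-0.0303, -0.0395, 0], [0, 0, 0]], [1, [0, 0, 0], [0, 0, 0]], [1, [0, 0, 0], [0, 0, 0]]])

```text
time_s: 2.7
tool_pos: [516.3, 261.5, 230.6]
ee_rot: [3.141, -0.0, -3.106]
force: [0.1, 1.6, -0.4]
width: 87.0
grasp_force: 0.0
```

```bash
cat >> h.py <<'E'
def to(x,y,z,rpy=None):
    s=bot.observe();Rc=R.from_euler("xyz",s["ee_rot"]);d=Rc.inv().apply(np.array([x,y,z])-s["tool_pos"])/1000
    rv=(Rc.inv()*R.from_euler("xyz",rpy)).as_rotvec() if rpy is not None else 0
    print("shift",np.round(d,4).tolist(),"turn",np.round(rv,3))
E
python3 - <<'E'
from h import *
st()
f=bot.grab_frame("wrist")
for r in bot.outline_of("tin",f): print(r["conf"],r["box"],at(f,*r["box"][:2],35))
to(515,261.5,150,[np.pi,0,np.pi+.04])
E
```

```text
{'time_s': 2.7, 'tool_pos': [516.338, 261.487, 230.554], 'ee_rot': [3.141, -0.0, -3.106], 'force': [0.101, 1.634, -0.37], 'width': 87.002, 'grasp_force': 0.0, 'joint_positions': [-0.581, 0.311, 0.049, 1.772, -0.018, 1.06, 1.082]}
0.76 [259.0, 167.7, 55.8, 58.7] [513.4 265.   35. ]
shift [-0.0003, -0.0028, 0.0805] turn [ 0.001 -0.001  0.001]
```

Emit:
servo_tool(deltas=[[1, [0.001, 0.0015, 0.04], [0, 0, 0]], [1, [0, 0, 0.045], [0, 0, 0]], [1, [0, 0, 0.045], [0, 0, 0]], [1, [0, 0, 0.04], [0, 0, 0]], [1, [0, 0, 0.022], [0, 0, 0]], [1, [0, 0, 0.01], [0, 0, 0]], [0.5, [0, 0, 0], [0, 0, 0]], [0.5, [0, 0, 0], [0, 0, 0]], [0.5, [0, 0, 0], [0, 0, 0]], [0.5, [0, 0, 0], [0, 0, 0]]], grip_force=25)

```text
time_s: 3.8
tool_pos: [515.4, 264.8, 30.0]
ee_rot: [3.14, 0.002, -3.102]
force: [0.3, -0.2, 0.8]
width: 62.9
grasp_force: 0.0
```

Emit:
servo_tool(deltas=[[0.5, [0, 0, 0], [0, 0, 0]], [0.5, [0, 0, 0], [0, 0, 0]], [0.5, [0, 0, 0], [0, 0, 0]], [0.5, [0, 0, -0.02], [0, 0, 0]], [0.5, [0, 0, -0.04], [0, 0, 0]], [0.5, [0, 0, -0.04], [0, 0, 0]], [0.5, [0, 0, -0.03], [0, 0, 0]], [0.5, [0, 0, 0], [0, 0, 0]]])

```text
time_s: 4.6
tool_pos: [517.2, 265.5, 163.4]
ee_rot: [3.137, 0.008, -3.103]
force: [0.1, 1.0, -0.3]
width: 59.8
grasp_force: 25.0
```

```bash
python3 - <<'E'
from h import *
st()
to(479,0.5,160,[np.pi,0,np.pi-.06])
E
```

```text
{'time_s': 4.6, 'tool_pos': [517.219, 265.497, 163.38], 'ee_rot': [3.137, 0.008, -3.103], 'force': [0.056, 1.001, -0.335], 'width': 59.771, 'grasp_force': 25.0, 'joint_positions': [-0.582, 0.379, 0.045, 1.843, -0.021, 0.911, 1.082]}
shift [0.0485, -0.2633, 0.0017] turn [0.005 0.008 0.099]
```

Emit:
servo_tool(deltas=[[0.5, [0.007, -0.0375, 0], [0, 0, 0]], [0.5, [0.007, -0.0375, 0], [0, 0, 0]], [0.5, [0.007, -0.0375, 0], [0, 0, 0]], [0.5, [0.007, -0.0375, 0], [0, 0, 0]], [0.5, [0.007, -0.0375, 0], [0, 0, 0]], [0.5, [0.007, -0.0375, 0], [0, 0, 0]], [0.5, [0.007, -0.0375, 0], [0, 0, 0]], [0.5, [0, 0, 0], [0.005, 0.008, 0.1]], [0.5, [0, 0, 0.03], [0, 0, 0]], [0.5, [0, 0, 0.03], [0, 0, 0]]])

```text
time_s: 5.6
tool_pos: [475.6, -0.8, 97.9]
ee_rot: [-3.137, -0.006, 3.08]
force: [0.7, 0.3, -1.0]
width: 59.3
grasp_force: 25.0
```

Emit:
servo_tool(deltas=[[0.5, [0, 0, 0.03], [0, 0, 0]], [0.5, [0, 0, 0.025], [0, 0, 0]], [0.5, [0, 0, 0.015], [0, 0, 0]], [0.5, [0, 0, 0.004], [0, 0, 0]], [0.5, [0, 0, 0], [0, 0, 0]]])

```text
time_s: 6.1
tool_pos: [473.3, -1.0, 24.1]
ee_rot: [-3.136, -0.011, 3.081]
force: [-3.2, -0.4, 6.3]
width: 59.5
grasp_force: 25.0
```

Emit:
servo_tool(deltas=[[0.85, [0, 0, 0], [0, 0, 0]], [0.85, [0, 0, 0], [0, 0, 0]], [0.85, [0, 0, 0], [0, 0, 0]], [0.85, [0, 0, -0.01], [0, 0, 0]], [0.85, [0, 0, -0.03], [0, 0, 0]], [0.85, [0, 0, -0.045], [0, 0, 0]], [0.7, [0, 0, -0.045], [0, 0, 0]], [0.7, [0, -0.045, 0], [0, -0.09, 0]], [0.7, [0, -0.045, 0], [0, -0.09, 0]], [0.7, [0, -0.045, 0], [0, 0, 0]]])

```text
time_s: 7.1
tool_pos: [464.9, -135.5, 155.9]
ee_rot: [-3.137, 0.173, 3.083]
force: [1.3, -0.2, -1.1]
width: 61.4
grasp_force: 0.0
```

```bash
cat >> h.py <<'E'
def body(f,lab,lo,hi,z,near,rad=45):
    hsv=cv2.cvtColor(f["image"],cv2.COLOR_BGR2HSV);out=[]
    n,L,S,C=cv2.connectedComponentsWithStats((cv2.inRange(hsv,lo,hi)>0).astype(np.uint8))
    for i in range(1,n):
        if S[i,4]<60: continue
        a=cv2.minAreaRect(np.argwhere(L==i)[:,::-1].astype(np.float32));c=at(f,*a[0],z)
        if np.hypot(*(c[:2]-near))<rad: print("blob",S[i,4],np.round(a[0],1),"c",c,"corners",[at(f,*p,z)[:2].tolist() for p in cv2.boxPoints(a)])
BL=((100,120,40),(130,255,255));AM=((3,120,40),(18,255,255))
E
python3 - <<'E'
from h import *
st()
f=bot.grab_frame("top")
for r in bot.outline_of("tin",f): print("tin",r["conf"],at(f,*r["box"][:2],33))
body(f,"v",*BL,57,[473,-135],300)
w=bot.grab_frame("wrist");print("wrist");body(w,"v",*BL,57,[473,-135],250)
cv2.imwrite("pics/w1.png",w["image"])
to(458,-135,147,[np.pi,-.175,np.pi-.066])
E
```

```text
{'time_s': 7.1, 'tool_pos': [464.861, -135.516, 155.923], 'ee_rot': [-3.137, 0.173, 3.083], 'force': [1.284, -0.192, -1.084], 'width': 61.374, 'grasp_force': 0.0, 'joint_positions': [-0.003, 0.171, 0.239, 2.18, -0.111, 0.627, 1.824]}
tin 0.66 [469.1  -6.8  33. ]
blob 210 [315.6 170.3] c [ 571.6 -148.8   57. ] corners [[549.7, -128.7], [599.1, -137.7], [593.6, -169.1], [544.2, -160.0]]
blob 224 [370.3 211.3] c [ 462.2 -299.9   57. ] corners [[438.6, -281.2], [487.7, -284.7], [485.9, -318.6], [436.8, -315.0]]
wrist
blob 2013 [263.4 176.4] c [ 469.8 -135.8   57. ] corners [[443.3, -149.1], [444.4, -120.8], [498.7, -121.3], [497.6, -152.2]]
blob 2712 [ 77.3 176.4] c [ 459.  -294.6   57. ] corners [[435.2, -312.5], [429.8, -269.8], [484.7, -275.3], [491.5, -322.3]]
blob 882 [257.5 289.5] c [ 595.1 -149.5   57. ] corners [[576.4, -164.8], [578.5, -131.7], [614.7, -133.4], [612.5, -168.1]]
shift [0.0107, 0.0024, 0.0075] turn [-0.006  0.349 -0.002]
```

Emit:
servo_tool(deltas=[[0.7, [0.0098, 0, 0.03], [0, 0, 0]], [0.7, [0, 0, 0.03], [0, 0, 0]], [0.7, [0, 0, 0.03], [0, 0, 0]], [0.7, [0, 0, 0.018], [0, 0, 0]], [0.7, [0, 0, 0], [0, 0, 0]], [0.25, [0, 0, 0], [0, 0, 0]], [0.25, [0, 0, 0], [0, 0, 0]], [0.25, [0, 0, 0], [0, 0, 0]], [0.25, [0, 0, 0], [0, 0, 0]], [0.25, [0, 0, 0], [0, 0, 0]]], grip_force=25)

```text
time_s: 8.25
tool_pos: [476.6, -135.7, 47.4]
ee_rot: [-3.136, 0.173, 3.082]
force: [0.4, 0.3, 0.4]
width: 31.8
grasp_force: 25.0
```

Emit:
servo_tool(deltas=[[0.25, [0, 0, -0.03], [0, 0, 0]], [0.25, [0, 0, -0.045], [0, 0, 0]], [0.25, [0, 0, -0.045], [0, 0, 0]], [0.25, [0, 0, 0], [0, 0.0865, 0]], [0.25, [0, 0, 0], [0, 0.0865, 0]], [0.25, [0, 0, 0], [0, 0, -0.1]], [0.25, [-0.0054, 0.0465, 0], [0, 0, 0]], [0.25, [-0.0054, 0.0465, 0], [0, 0, 0]], [0.25, [-0.0054, 0.0465, 0], [0, 0, 0]], [0.25, [-0.0054, 0.0465, 0], [0, 0, 0]]])

```text
time_s: 9.25
tool_pos: [470.0, 54.3, 164.5]
ee_rot: [-3.136, -0.001, -3.103]
force: [1.2, -0.3, -0.9]
width: 31.9
grasp_force: 24.9
```

Emit:
servo_tool(deltas=[[0.25, [-0.0054, 0.0465, 0], [0, 0, 0]], [0.25, [-0.0054, 0.0465, 0], [0, 0, 0]], [0.25, [-0.0054, 0.0465, 0], [0, 0, 0]], [0.25, [-0.0054, 0.0465, 0], [0, 0, 0]], [0.25, [-0.0054, 0.0465, 0], [0, 0, 0]], [0.25, [-0.0054, 0.0465, 0], [0, 0, 0]], [0.25, [0, 0, 0], [0, 0, 0]], [0.25, [0, 0, 0], [0, 0, 0]]])

```text
time_s: 10.05
tool_pos: [490.9, 333.6, 162.2]
ee_rot: [-3.136, -0.002, -3.1]
force: [0.4, -0.1, -0.3]
width: 32.2
grasp_force: 24.9
```

```bash
python3 - <<'E'
from h import *
st()
f=bot.grab_frame("top")
body(f,"v",*BL,57,[473,-135],300);body(f,"a",*AM,57,[466,-219],100)
to(492,331.5,29,[np.pi,0,np.pi+.04])
E
```

```text
{'time_s': 10.05, 'tool_pos': [490.948, 333.635, 162.25], 'ee_rot': [-3.136, -0.002, -3.1], 'force': [0.419, -0.124, -0.349], 'width': 32.225, 'grasp_force': 24.948, 'joint_positions': [-0.694, 0.405, 0.031, 1.805, -0.011, 0.938, 0.954]}
blob 209 [315.6 170.4] c [ 571.6 -148.8   57. ] corners [[549.2, -129.4], [598.5, -136.8], [594.0, -168.2], [544.7, -160.7]]
blob 225 [370.2 211.3] c [ 462.2 -299.8   57. ] corners [[438.6, -281.0], [487.7, -284.5], [485.9, -318.6], [436.8, -315.0]]
blob 212 [340.5 209.1] c [ 466.2 -218.4   57. ] corners [[443.7, -199.4], [492.1, -204.9], [488.8, -237.3], [440.5, -231.8]]
shift [-0.0008, 0.0006, 0.1333] turn [-0.007 -0.002 -0.001]
```

Emit:
servo_tool(deltas=[[0.25, [0, 0, 0.045], [0, 0, 0]], [0.25, [0, 0, 0.045], [0, 0, 0]], [0.25, [0, 0, 0.028], [0, 0, 0]], [0.25, [0, 0, 0.015], [0, 0, 0]], [0.25, [0, 0, 0], [0, 0, 0]], [0.55, [0, 0, 0], [0, 0, 0]], [0.55, [0, 0, 0], [0, 0, 0]], [0.55, [0, 0, -0.01], [0, 0, 0]], [0.55, [0, 0, -0.03], [0, 0, 0]], [0.7, [0, 0, -0.045], [0, 0, 0]]])

```text
time_s: 11.1
tool_pos: [490.4, 331.6, 115.2]
ee_rot: [-3.134, -0.004, -3.102]
force: [1.0, 0.4, 0.1]
width: 50.4
grasp_force: 0.0
```

```bash
python3 - <<'E'
from h import *
st()
f=bot.grab_frame("top")
body(f,"v",*BL,37,[490,330],80)
w=bot.grab_frame("wrist");print("wrist");body(w,"v",*BL,37,[490,330],80)
to(558,-149,165,[np.pi,.175,np.pi-.15])
E
```

```text
{'time_s': 11.1, 'tool_pos': [490.392, 331.638, 115.197], 'ee_rot': [-3.134, -0.004, -3.102], 'force': [1.014, 0.445, 0.119], 'width': 50.387, 'grasp_force': 0.0, 'joint_positions': [-0.69, 0.46, 0.03, 1.845, -0.013, 0.845, 0.955]}
wrist
blob 2369 [251.  184.5] c [485.9 330.8  37. ] corners [[460.5, 314.8], [459.3, 345.0], [512.7, 347.8], [514.0, 315.8]]
shift [-0.0439, -0.4863, -0.0435] turn [ 0.021 -0.165  0.188]
```

Emit:
servo_tool(deltas=[[0.7, [0, 0, -0.045], [0, 0, 0]], [0.7, [-0.0044, -0.0478, 0], [0, 0, 0]], [0.7, [-0.0044, -0.0478, 0], [0, 0, 0]], [0.7, [-0.0044, -0.0478, 0], [0, 0, 0]], [0.7, [-0.0044, -0.0478, 0], [0, 0, 0]], [0.7, [-0.0044, -0.0478, 0], [0, 0, 0]], [0.7, [-0.0044, -0.0478, 0], [0, 0, 0]], [0.7, [-0.0044, -0.0478, 0], [0, 0, 0]], [0.7, [-0.0044, -0.0478, 0], [0, 0, 0]], [0.7, [-0.0044, -0.0478, 0], [0, 0, 0]]])

```text
time_s: 12.2
tool_pos: [548.4, -97.5, 163.4]
ee_rot: [-3.136, 0.001, -3.102]
force: [1.0, 0.2, -0.8]
width: 61.0
grasp_force: 0.0
```

Emit:
servo_tool(deltas=[[0.7, [-0.0044, -0.0478, 0], [0, 0, 0]], [0.7, [0, 0, 0], [0, 0, 0.095]], [0.7, [0, 0, 0], [0, 0, 0.095]], [0.7, [0, 0, 0], [0, -0.087, 0]], [0.7, [0, 0, 0], [0, -0.087, 0]], [0.7, [0, 0, 0], [0, 0, 0]]])

```text
time_s: 12.8
tool_pos: [551.9, -143.0, 162.7]
ee_rot: [-3.137, 0.173, 2.991]
force: [-0.3, -0.5, 0.6]
width: 61.0
grasp_force: 0.0
```

```bash
python3 - <<'E'
from h import *
st()
f=bot.grab_frame("top")
body(f,"v",*BL,76,[570,-147],80);body(f,"v",*BL,37,[490,330],80)
w=bot.grab_frame("wrist");print("wrist");body(w,"v",*BL,76,[570,-147],80)
to(570.6,-146.5,66,[np.pi,.175,np.pi-.15])
E
```

```text
{'time_s': 12.8, 'tool_pos': [551.902, -142.975, 162.741], 'ee_rot': [-3.137, 0.173, 2.991], 'force': [-0.312, -0.545, 0.552], 'width': 60.977, 'grasp_force': 0.0, 'joint_positions': [-0.01, 0.295, 0.23, 1.994, -0.112, 0.69, 1.704]}
blob 230 [143.5 196.5] c [489.1 327.5  37. ] corners [[512.5, 346.7], [513.4, 310.4], [465.8, 308.3], [464.9, 344.5]]
wrist
blob 2124 [254.5 191.5] c [ 564.4 -146.4   76. ] corners [[535.9, -156.0], [540.0, -128.7], [595.6, -135.9], [591.1, -165.9]]
shift [0.0008, -0.0004, 0.0987] turn [-0.005 -0.001  0.   ]
```

Emit:
servo_tool(deltas=[[0.7, [0.002, 0, 0.03], [0, 0, 0]], [0.7, [0, 0, 0.03], [0, 0, 0]], [0.7, [0, 0, 0.025], [0, 0, 0]], [0.7, [0, 0, 0.013], [0, 0, 0]], [0.7, [0, 0, 0], [0, 0, 0]], [0.25, [0, 0, 0], [0, 0, 0]], [0.25, [0, 0, 0], [0, 0, 0]], [0.25, [0, 0, 0], [0, 0, 0]], [0.25, [0, 0, 0], [0, 0, 0]], [0.25, [0, 0, 0], [0, 0, 0]]])

```text
time_s: 13.9
tool_pos: [569.3, -146.0, 66.0]
ee_rot: [-3.136, 0.175, 2.992]
force: [-0.9, -1.1, 1.0]
width: 31.6
grasp_force: 25.0
```

Emit:
servo_tool(deltas=[[0.25, [0, 0, -0.02], [0, 0, 0]], [0.25, [0, 0, -0.04], [0, 0, 0]], [0.25, [0, 0, -0.04], [0, 0, 0]], [0.25, [0, 0, 0], [0, 0.0875, 0]], [0.25, [0, 0, 0], [0, 0.0875, 0]], [0.25, [0, 0, 0], [0, 0, -0.095]], [0.25, [0, 0, 0], [0, 0, -0.095]], [0.25, [0.0046, 0.0447, 0], [0, 0, 0]], [0.25, [0.0046, 0.0447, 0], [0, 0, 0]], [0.25, [0.0046, 0.0447, 0], [0, 0, 0]]])

```text
time_s: 14.9
tool_pos: [532.6, -8.3, 163.3]
ee_rot: [-3.137, -0.002, -3.104]
force: [0.2, 0.7, 0.0]
width: 31.9
grasp_force: 24.9
```

Emit:
servo_tool(deltas=[[0.25, [0.0046, 0.0447, 0], [0, 0, 0]], [0.25, [0.0046, 0.0447, 0], [0, 0, 0]], [0.25, [0.0046, 0.0447, 0], [0, 0, 0]], [0.25, [0.0046, 0.0447, 0], [0, 0, 0]], [0.25, [0.0046, 0.0447, 0], [0, 0, 0]], [0.25, [0.0046, 0.0447, 0], [0, 0, 0]], [0.25, [0, 0, 0], [0, 0, 0]], [0.25, [0, 0, 0], [0, 0, 0]]])

```text
time_s: 15.7
tool_pos: [494.3, 258.5, 161.8]
ee_rot: [-3.136, -0.003, -3.099]
force: [-0.1, -1.1, -0.4]
width: 31.9
grasp_force: 24.9
```

Emit:
servo_tool(deltas=[[0.25, [0, 0, 0.045], [0, 0, 0]], [0.25, [0, 0, 0.045], [0, 0, 0]], [0.25, [0, 0, 0.028], [0, 0, 0]], [0.25, [0, 0, 0.015], [0, 0, 0]], [0.25, [0, 0, 0], [0, 0, 0]], [0.55, [0, 0, 0], [0, 0, 0]], [0.55, [0, 0, 0], [0, 0, 0]], [0.55, [0, 0, -0.01], [0, 0, 0]], [0.55, [0, 0, -0.03], [0, 0, 0]], [0.7, [0, 0, -0.045], [0, 0, 0]]])

```text
time_s: 16.7
tool_pos: [493.5, 256.3, 114.1]
ee_rot: [-3.134, -0.006, -3.103]
force: [0.5, -0.7, 0.7]
width: 50.4
grasp_force: 0.0
```

Emit:
servo_tool(deltas=[[0.7, [0, 0, -0.045], [0, 0, 0]], [0.7, [0, 0, 0], [0, 0, 0]]])

```text
time_s: 16.9
tool_pos: [499.0, 259.6, 166.8]
ee_rot: [3.139, 0.01, -3.103]
force: [0.6, -0.0, 0.6]
width: 59.3
grasp_force: 0.0
```

```bash
python3 - <<'E'
from h import *
st()
f=bot.grab_frame("top")
body(f,"v",*BL,57,[462,-300],130);print("case");body(f,"v",*BL,37,[490,290],100)
w=bot.grab_frame("wrist");print("wrist");body(w,"v",*BL,37,[490,290],120)
to(447,-295,163,[np.pi,0,np.pi+.04])
E
```

```text
{'time_s': 16.9, 'tool_pos': [499.005, 259.554, 166.754], 'ee_rot': [3.139, 0.01, -3.103], 'force': [0.645, -0.033, 0.556], 'width': 59.326, 'grasp_force': 0.0, 'joint_positions': [-0.601, 0.346, 0.056, 1.885, -0.02, 0.901, 1.074]}
blob 225 [370.2 211.3] c [ 462.2 -299.8   57. ] corners [[438.6, -281.0], [487.7, -284.5], [485.9, -318.6], [436.8, -315.0]]
case
wrist
blob 1969 [330.6 176. ] c [486.7 328.8  37. ] corners [[513.8, 312.1], [460.5, 310.0], [460.8, 344.7], [514.2, 348.6]]
blob 1757 [251.5 178.5] c [492.1 254.1  37. ] corners [[466.5, 238.0], [465.3, 268.4], [518.9, 271.1], [520.1, 239.1]]
shift [0.0702, -0.5505, -0.0002] turn [-0.003  0.001 -0.001]
```

Emit:
servo_tool(deltas=[[0.7, [0.0064, -0.0463, 0], [0, 0, 0]], [0.7, [0.0064, -0.0463, 0], [0, 0, 0]], [0.7, [0.0064, -0.0463, 0], [0, 0, 0]], [0.7, [0.0064, -0.0463, 0], [0, 0, 0]], [0.7, [0.0064, -0.0463, 0], [0, 0, 0]], [0.7, [0.0064, -0.0463, 0], [0, 0, 0]], [0.7, [0.0064, -0.0463, 0], [0, 0, 0]], [0.7, [0.0064, -0.0463, 0], [0, 0, 0]], [0.7, [0.0064, -0.0463, 0], [0, 0, 0]], [0.7, [0.0064, -0.0463, 0], [0, 0, 0]]])

```text
time_s: 18.0
tool_pos: [447.6, -209.0, 160.4]
ee_rot: [-3.138, -0.005, -3.102]
force: [0.9, -0.2, 0.2]
width: 61.2
grasp_force: 0.0
```

Emit:
servo_tool(deltas=[[0.7, [0.0064, -0.0463, 0], [0, 0, 0]], [0.7, [0.0064, -0.0463, 0], [0, 0, 0]], [0.7, [0, 0, 0], [0, 0, 0.105]], [0.7, [0, 0, 0], [0, -0.087, 0]], [0.7, [0, 0, 0], [0, -0.087, 0]], [0.7, [0, 0, 0], [0, 0, 0]]])

```text
time_s: 18.6
tool_pos: [436.1, -300.2, 160.3]
ee_rot: [-3.139, 0.168, 3.073]
force: [0.2, -0.2, -0.7]
width: 61.0
grasp_force: 0.0
```

```bash
python3 - <<'E'
from h import *
st()
f=bot.grab_frame("top")
print("case");body(f,"v",*BL,37,[490,290],100)
w=bot.grab_frame("wrist");print("wrist");body(w,"v",*BL,57,[460,-300],80)
to(463.5,-299.5,47,[np.pi,.175,np.pi-.07])
E
```

```text
{'time_s': 18.6, 'tool_pos': [436.149, -300.216, 160.259], 'ee_rot': [-3.139, 0.168, 3.073], 'force': [0.151, -0.165, -0.713], 'width': 60.958, 'grasp_force': 0.0, 'joint_positions': [0.305, 0.251, 0.31, 2.068, -0.247, 0.701, 2.281]}
case
blob 227 [171. 195.] c [495.2 250.9  37. ] corners [[520.0, 268.7], [520.8, 235.1], [470.5, 233.2], [469.6, 266.6]]
blob 235 [143.5 196.5] c [489.1 327.5  37. ] corners [[512.5, 346.7], [513.4, 310.4], [465.8, 308.3], [464.9, 344.5]]
wrist
blob 1856 [256.1 192.1] c [ 457.2 -301.9   57. ] corners [[430.1, -315.9], [430.2, -287.2], [486.7, -286.7], [486.8, -318.0]]
shift [-0.0043, 0.003, 0.1168] turn [-0.004 -0.005  0.004]
```

Emit:
servo_tool(deltas=[[0.7, [-0.003, 0.002, 0.03], [0, -0.005, 0]], [0.7, [0, 0, 0.035], [0, 0, 0]], [0.7, [0, 0, 0.03], [0, 0, 0]], [0.7, [0, 0, 0.02], [0, 0, 0]], [0.7, [0, 0, 0], [0, 0, 0]], [0.25, [0, 0, 0], [0, 0, 0]], [0.25, [0, 0, 0], [0, 0, 0]], [0.25, [0, 0, 0], [0, 0, 0]], [0.25, [0, 0, 0], [0, 0, 0]], [0.25, [0, 0, 0], [0, 0, 0]]])

```text
time_s: 19.7
tool_pos: [463.5, -301.0, 50.1]
ee_rot: [-3.136, 0.179, 3.077]
force: [-1.5, 0.6, 3.6]
width: 31.6
grasp_force: 24.9
```

Emit:
servo_tool(deltas=[[0.25, [0, 0, -0.02], [0, 0, 0]], [0.25, [0, 0, -0.045], [0, 0, 0]], [0.25, [0, 0, -0.05], [0, 0, 0]], [0.25, [0, 0, 0], [0, 0.0885, 0]], [0.25, [0, 0, 0], [0, 0.0885, 0]], [0.25, [0, 0, 0], [0, 0, -0.105]], [0.25, [-0.0074, 0.0479, 0], [0, 0, 0]], [0.25, [-0.0074, 0.0479, 0], [0, 0, 0]], [0.25, [-0.0074, 0.0479, 0], [0, 0, 0]], [0.25, [-0.0074, 0.0479, 0], [0, 0, 0]]])

```text
time_s: 20.7
tool_pos: [464.8, -104.6, 161.8]
ee_rot: [-3.136, 0.0, -3.103]
force: [1.1, 0.5, -0.2]
width: 31.9
grasp_force: 24.9
```

Emit:
servo_tool(deltas=[[0.25, [-0.0074, 0.0479, 0], [0, 0, 0]], [0.25, [-0.0074, 0.0479, 0], [0, 0, 0]], [0.25, [-0.0074, 0.0479, 0], [0, 0, 0]], [0.25, [-0.0074, 0.0479, 0], [0, 0, 0]], [0.25, [-0.0074, 0.0479, 0], [0, 0, 0]], [0.25, [-0.0074, 0.0479, 0], [0, 0, 0]], [0.25, [0, 0, 0], [0, 0, 0]], [0.25, [0, 0, 0], [0, 0, 0]]])

```text
time_s: 21.5
tool_pos: [497.7, 183.7, 159.8]
ee_rot: [-3.136, -0.001, -3.099]
force: [0.3, -0.3, -0.3]
width: 31.8
grasp_force: 24.9
```

Emit:
servo_tool(deltas=[[0.25, [0, 0, 0.045], [0, 0, 0]], [0.25, [0, 0, 0.045], [0, 0, 0]], [0.25, [0, 0, 0.028], [0, 0, 0]], [0.25, [0, 0, 0.012], [0, 0, 0]], [0.25, [0, 0, 0], [0, 0, 0]], [0.55, [0, 0, 0], [0, 0, 0]], [0.55, [0, 0, 0], [0, 0, 0]], [0.55, [0, 0, -0.01], [0, 0, 0]], [0.55, [0, 0, -0.03], [0, 0, 0]], [0.55, [0, 0, -0.045], [0, 0, 0]]])

```text
time_s: 22.5
tool_pos: [496.7, 181.7, 115.2]
ee_rot: [-3.135, -0.004, -3.102]
force: [0.8, 0.2, -0.5]
width: 47.6
grasp_force: 0.0
```

Emit:
servo_tool(deltas=[[0, [0, 0, -0.045], [0, 0, 0]], [0, [0, 0, -0.045], [0, 0, 0]], [0, [0, 0, -0.045], [0, 0, 0]], [0, [0, 0, -0.045], [0, 0, 0]], [0, [0, 0, 0], [0, 0, 0]], [0, [0, 0, 0], [0, 0, 0]]])

```text
time_s: 23.1
tool_pos: [498.3, 183.4, 297.0]
ee_rot: [-3.138, 0.003, -3.102]
force: [0.9, -0.9, -0.6]
width: 7.9
grasp_force: 0.0
```

```bash
python3 - <<'E'
from h import *
st()
a=bot.grab_frame("top");f=bot.grab_frame("scene")
cv2.imwrite("pics/t2.png",cv2.resize(a["image"][75:275,90:400],None,fx=2.4,fy=2.4));
print("lid edge proj by angle (y=382,257,132)")
for r in bot.outline_of("lid",f):print(r["conf"],r["box"])
for th in(1.7,1.75,1.8,1.85,1.9):
    for y in(125,-125):
        p=np.array([90-180*np.cos(th),y]);c,s=np.cos(.04),np.sin(.04)
        print(th,y,proj(f,[505+c*p[0]-s*p[1],257+s*p[0]+c*p[1],75+180*np.sin(th)]),proj(a,[505+c*p[0]-s*p[1],257+s*p[0]+c*p[1],75+180*np.sin(th)]))
cv2.imwrite("pics/s2.png",cv2.resize(f["image"][130:330,240:430],None,fx=3,fy=3))
E
```

```text
{'time_s': 23.1, 'tool_pos': [498.324, 183.354, 297.004], 'ee_rot': [-3.138, 0.003, -3.102], 'force': [0.89, -0.947, -0.575], 'width': 7.935, 'grasp_force': 0.0, 'joint_positions': [-0.541, 0.174, 0.123, 1.794, -0.018, 1.173, 1.198]}
lid edge proj by angle (y=382,257,132)
0.73 [336.6, 242.2, 97.7, 49.4]
1.7 125 [385.7, 243.0] [99.0, 135.8]
1.7 -125 [288.9, 208.8] [205.1, 134.2]
1.75 125 [384.8, 246.3] [99.2, 132.2]
1.75 -125 [287.7, 211.8] [205.2, 130.6]
1.8 125 [383.8, 249.7] [99.5, 128.7]
1.8 -125 [286.4, 214.8] [205.2, 127.1]
1.85 125 [382.8, 253.2] [99.9, 125.3]
1.85 -125 [285.2, 218.0] [205.3, 123.7]
1.9 125 [381.7, 256.7] [100.3, 122.0]
1.9 -125 [283.9, 221.2] [205.4, 120.4]
```

View pics/t2.png

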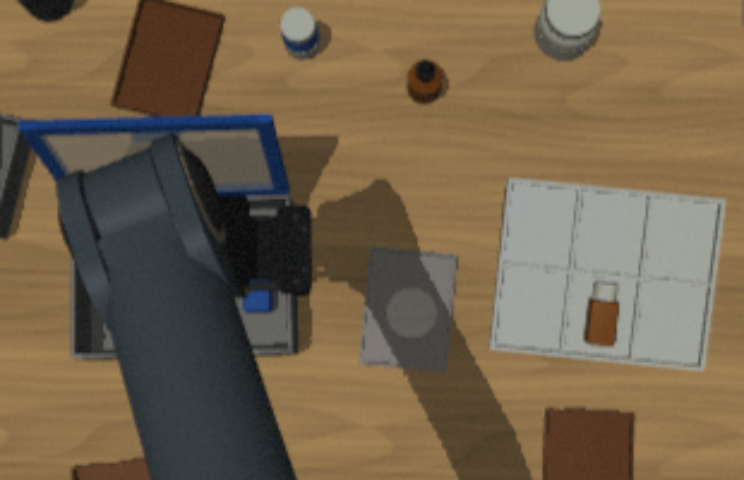

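View pics/s2.png

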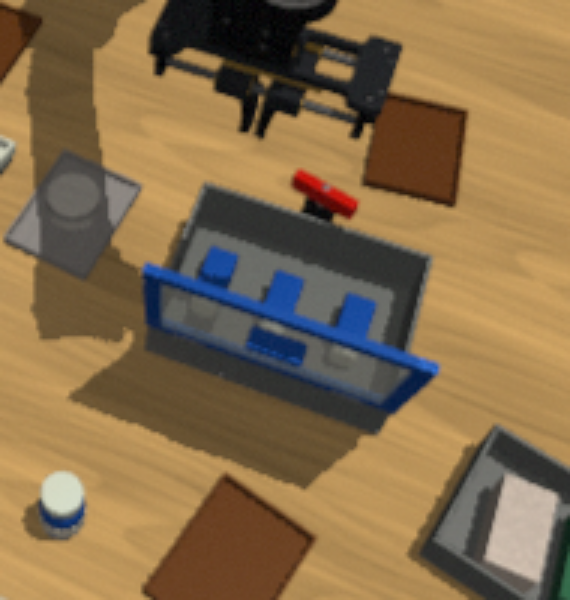

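The top view shows the tin on the tray, the amber vial alone in the bin, and all three blue vials flat in the case, where the scene crop shows them side by side. Now the lid: I go behind its edge, to the right of the tab.

Emit:
servo_tool(deltas=[[0, [-0.0376, 0.0033, 0], [0, 0, 0]], [0, [-0.0376, 0.0033, 0], [0, 0, 0]], [0, [-0.0376, 0.0033, 0], [0, 0, 0]], [0, [-0.0376, 0.0033, 0], [0, 0, 0]], [0, [-0.0376, 0.0033, 0], [0, 0, 0]], [0, [0, 0, 0], [0, 0, 0]], [0, [0, 0, 0.02], [0, 0, 0]], [0, [0, 0, 0.02], [0, 0, 0]], [0, [0, 0, 0.024], [0, 0, 0]], [0, [0, 0, 0], [0, 0, 0]]])

```text
time_s: 24.25
tool_pos: [681.9, 206.1, 225.5]
ee_rot: [-3.133, -0.01, -3.102]
force: [-0.8, 1.1, -0.6]
width: 0.2
grasp_force: 0.0
```

```bash
python3 - <<'E'
from h import *
st()
f=bot.grab_frame("scene")
cv2.imwrite("pics/s3.png",cv2.resize(f["image"][110:310,220:430],None,fx=2.5,fy=2.5))
E
```

```text
{'time_s': 24.25, 'tool_pos': [681.889, 206.136, 225.506], 'ee_rot': [-3.133, -0.01, -3.102], 'force': [-0.84, 1.093, -0.646], 'width': 0.206, 'grasp_force': 0.0, 'joint_positions': [-0.452, 0.54, 0.151, 1.437, -0.078, 1.183, 1.318]}
```

View pics/s3.png

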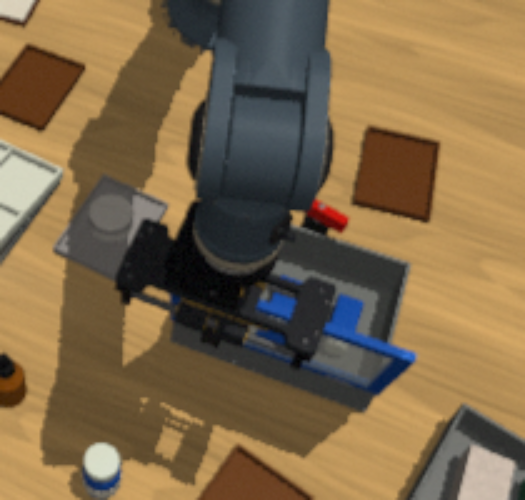

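The fingers, at about (210,330) in the crop, are behind the lid and clear of it. I push it over slowly.

Emit:
servo_tool(deltas=[[0, [0.012, 0, -0.003], [0, 0, 0]], [0, [0.012, 0, -0.003], [0, 0, 0]], [0, [0.012, 0, -0.002], [0, 0, 0]], [0, [0.015, 0, 0], [0, 0, 0]], [0, [0.016, 0, 0], [0, 0, 0]], [0, [0.02, 0, 0.0015], [0, 0, 0]], [0, [0.02, 0, 0.0015], [0, 0, 0]], [0, [0.018, 0, 0.006], [0, 0, 0]], [0, [0.0175, 0, 0.0065], [0, 0, 0]]])

```text
time_s: 25.2
tool_pos: [542.3, 201.2, 225.2]
ee_rot: [-3.138, 0.004, -3.102]
force: [1.8, -0.2, -0.1]
width: 0.6
grasp_force: 0.7
```

```bash
python3 - <<'E'
from h import *
st()
f=bot.grab_frame("scene")
cv2.imwrite("pics/s4.png",cv2.resize(f["image"][110:310,220:430],None,fx=2.5,fy=2.5))
E
```

```text
{'time_s': 25.2, 'tool_pos': [542.323, 201.238, 225.222], 'ee_rot': [-3.138, 0.004, -3.102], 'force': [1.838, -0.203, -0.147], 'width': 0.553, 'grasp_force': 0.686, 'joint_positions': [-0.537, 0.314, 0.134, 1.784, -0.042, 1.045, 1.222]}
```

View pics/s4.png

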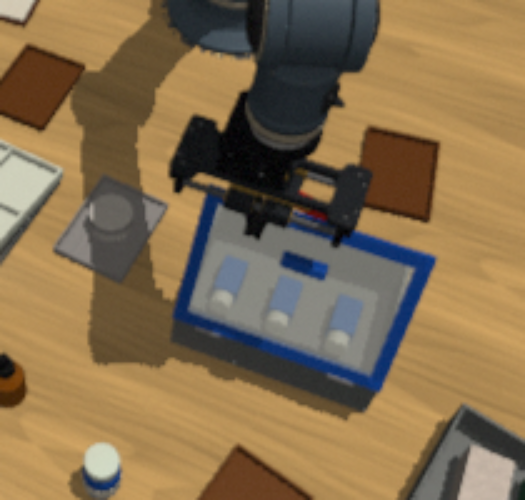

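Emit:
servo_tool(deltas=[[0, [0.017, 0, 0.0145], [0, 0, 0]], [0, [0.017, 0, 0.0145], [0, 0, 0]], [0, [0.0125, 0, 0.014], [0, 0, 0]], [0, [0.0125, 0, 0.014], [0, 0, 0]], [0, [0.0085, 0, 0.0165], [0, 0, 0]], [0, [0.0085, 0, 0.0165], [0, 0, 0]], [0, [0.004, 0, 0.0145], [0, 0, 0]], [0, [0.0035, 0, 0.0145], [0, 0, 0]], [0, [0.001, 0, 0.0075], [0, 0, 0]], [0, [0, 0, 0.0075], [0, 0, 0]]])

```text
time_s: 26.25
tool_pos: [458.4, 197.5, 90.3]
ee_rot: [-3.137, -0.0, -3.102]
force: [-13.8, -6.6, 62.7]
width: 0.6
grasp_force: 32.6
```

Emit:
servo_tool(deltas=[[0, [0, 0, 0.002], [0, 0, 0]], [0, [0, 0, 0], [0, 0, 0]]])

```text
time_s: 26.45
tool_pos: [458.4, 197.5, 90.9]
ee_rot: [-3.137, -0.001, -3.103]
force: [-9.9, -3.5, 28.7]
width: 0.4
grasp_force: 14.5
```

Emit:
servo_tool(deltas=[[0, [0, 0, -0.02], [0, 0, 0]], [0, [0, 0, -0.045], [0, 0, 0]], [0, [0.0269, 0.0286, 0], [0, 0, 0]], [0, [0.0269, 0.0286, 0], [0, 0, 0]], [0, [0.0269, 0.0286, 0], [0, 0, 0]], [0, [0, 0, 0], [0, 0, 0]], [0, [0, 0, 0], [0, 0, 0]]])

```text
time_s: 27.15
tool_pos: [374.5, 280.7, 152.4]
ee_rot: [-3.137, 0.001, -3.1]
force: [-0.2, -1.1, -0.0]
width: 0.3
grasp_force: 0.0
```

```bash
python3 - <<'E'
from h import *
st()
f=bot.grab_frame("scene");w=bot.grab_frame("wrist")
for n,g in(("scene",f),("wrist",w)):
    for r in bot.outline_of("turnbutton",g):
        hsv=cv2.cvtColor(g["image"],cv2.COLOR_BGR2HSV);m=((cv2.inRange(hsv,(0,150,60),(5,255,255))>0)|(cv2.inRange(hsv,(174,150,60),(180,255,255))>0))&r["region"]
        a=cv2.minAreaRect(np.argwhere(m)[:,::-1].astype(np.float32));print(n,round(r["conf"],2),at(g,*a[0],108),[at(g,*p,108)[:2].tolist() for p in cv2.boxPoints(a)])
# corners of shut lid (top rim z=83)
print([proj(f,[505+x-.04*y,257+y+.04*x,83]) for x in(-90,90) for y in(-125,125)])
A=cv2.resize(f["image"][130:290,230:410],None,fx=2.2,fy=2.2);B=cv2.resize(w["image"],(469,352));cv2.imwrite("pics/s5.png",cv2.resize(np.hstack([A[:352,:],B]),(800,340)))
E
```

```text
{'time_s': 27.15, 'tool_pos': [374.476, 280.746, 152.436], 'ee_rot': [-3.137, 0.001, -3.1], 'force': [-0.158, -1.06, -0.04], 'width': 0.278, 'grasp_force': 0.0, 'joint_positions': [-0.778, 0.227, 0.048, 2.095, -0.009, 0.822, 0.887]}
scene 0.6 [408.8 257.1 108. ] [[414.2, 222.0], [390.3, 223.9], [403.4, 291.8], [426.6, 289.3]]
[[307.0, 187.4], [383.8, 213.1], [287.7, 232.6], [370.3, 263.2]]
```

View pics/s5.png

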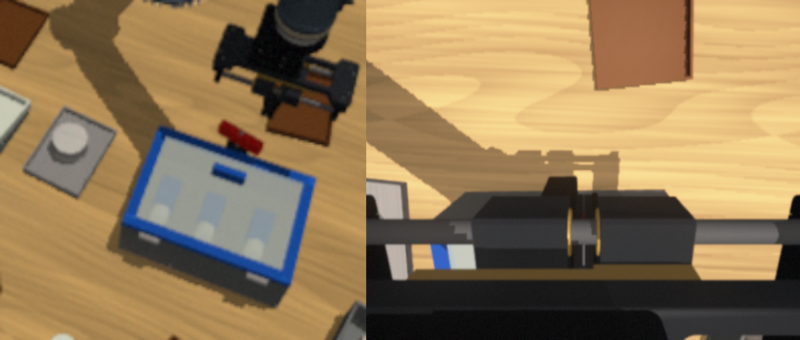

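The lid is shut: its blue rim lies flat on the case in the scene crop, and the red bar at (240,137) there is still parked. Now I turn it.

Emit:
servo_tool(deltas=[[0, [0, 0, 0.025], [0, 0, 0]], [0, [0, 0, 0.023], [0, 0, 0]], [0, [-0.009, 0.002, 0], [0, 0, 0]], [0, [-0.009, 0.002, 0], [0, 0, 0]], [0, [-0.0105, 0.003, 0], [0, 0, 0]], [0, [-0.007, -0.002, 0], [0, 0, 0]], [0, [-0.007, -0.002, 0], [0, 0, 0]], [0, [-0.0105, -0.005, 0], [0, 0, 0]], [0, [0, -0.006, 0], [0, 0, 0]], [0, [0, -0.004, 0], [0, 0, 0]]])

```text
time_s: 28.35
tool_pos: [430.8, 273.2, 105.1]
ee_rot: [3.139, 0.007, -3.103]
force: [2.9, 14.7, -8.0]
width: 0.8
grasp_force: 7.0
```

```bash
python3 - <<'E'
from h import *
s=st()
f=bot.grab_frame("scene")
cv2.imwrite("pics/s6.png",cv2.resize(f["image"][150:270,270:400],None,fx=5,fy=5,interpolation=cv2.INTER_CUBIC))
E
```

```text
{'time_s': 28.35, 'tool_pos': [430.849, 273.17, 105.135], 'ee_rot': [3.139, 0.007, -3.103], 'force': [2.92, 14.716, -7.979], 'width': 0.751, 'grasp_force': 7.043, 'joint_positions': [-0.697, 0.354, 0.058, 2.053, -0.027, 0.729, 0.988]}
```

Emit:
servo_tool(deltas=[[0, [0, -0.002, 0], [0, 0, 0]], [0, [0, 0, 0], [0, 0, 0]], [0, [0, 0.01, 0], [0, 0, 0]], [0, [0, 0.02, -0.01], [0, 0, 0]], [0, [0, 0, -0.045], [0, 0, 0]], [0, [0, 0.045, -0.02], [0, 0, 0]], [0, [0, 0.045, 0], [0, 0, 0]], [0, [0, 0.045, 0], [0, 0, 0]], [0, [0, 0.045, 0], [0, 0, 0]], [0, [0, 0.045, 0], [0, 0, 0]]])

```text
time_s: 29.4
tool_pos: [418.3, 523.6, 177.6]
ee_rot: [-3.135, 0.0, -3.103]
force: [0.6, 1.6, 0.5]
width: 0.4
grasp_force: 0.0
```

Emit:
servo_tool(deltas=[[0, [0, 0.045, 0], [0, 0, 0]], [0, [0, 0.045, 0], [0, 0, 0]], [0, [0, 0, 0], [0, 0, 0]], [0, [0, 0, 0], [0, 0, 0]]])

```text
time_s: 29.8
tool_pos: [414.1, 612.7, 176.0]
ee_rot: [-3.134, -0.001, -3.101]
force: [-0.1, -0.2, -0.2]
width: 0.5
grasp_force: 0.0
```

```bash
python3 - <<'E'
from h import *
s=st()
f=bot.grab_frame("top")
cv2.imwrite("pics/t7.png",cv2.resize(f["image"][120:250,90:400],None,fx=2.5,fy=2.5,interpolation=cv2.INTER_CUBIC))
hsv=cv2.cvtColor(f["image"],cv2.COLOR_BGR2HSV)
red=np.argwhere(cv2.inRange(hsv,(0,180,80),(4,255,255))>0)[:,::-1].astype(np.float32)
red=red[(red[:,0]>135)&(red[:,0]<190)&(red[:,1]>200)&(red[:,1]<250)]
a=cv2.minAreaRect(red);print(a,[at(f,*p,108)[:2].tolist() for p in cv2.boxPoints(a)])
E
```

```text
{'time_s': 29.8, 'tool_pos': [414.144, 612.737, 176.012], 'ee_rot': [-3.134, -0.001, -3.101], 'force': [-0.1, -0.174, -0.201], 'width': 0.485, 'grasp_force': 0.0, 'joint_positions': [-1.045, 0.619, 0.016, 1.41, -0.006, 1.12, 0.582]}
((162.5, 227.5), (25.0, 5.0), 90.0) [[435.9, 264.8], [436.3, 251.6], [370.8, 249.0], [370.5, 262.1]]
```

View pics/t7.png

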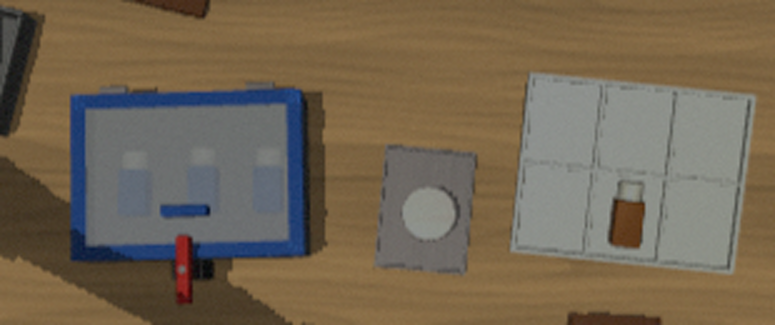

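The lid is shut with the red bar square across it at (183,268), the three vials are visible under the lid, the tin is near the tray's middle at (430,213), and the amber vial is in the bin.

```bash
python3 -c "
from bench import bot
print(bot.hand_in())"
```

```text
the job is handed in; nothing more can be done
None
```

I handed the job in after about 30 s of robot time: tin on the steel tray, all three blue vials in the case, lid shut, turnbutton square across it, amber vial still in the bin, and the arm kept clear of the dropper bottle throughout. The hand-in call returned no verdict.

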